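# Load the low cast on the indexing scanner slide and index it under the scan head

### The arm

A 6-joint arm with a two-finger parallel gripper is mounted at the origin on a cart in front of the work surface, level with it; the furniture and walls round the work are solid. World frame = base frame: x ahead of the robot, y to its left, z up, the work surface at z = 0. Lengths are in m, angles in degrees, forces in N, time in s.
With the tool pointing down it reaches from about 0.35 to 0.925 m from the base axis. Payload 6.4 kg.
Tool frame: the origin (TCP) lies between the finger pads, 19 mm behind the fingertips; this is the grasp point; z points along the fingers, y is the line along which they close (so a half turn about z gives the same grasp; the last joint's range is limited). The gripper opens to 94 mm and grips with 3 to 60 N. Pads are 16 mm wide; open, the fingers measure 119 mm over their backs; the gripper's body (75 mm by 177 mm) begins 78 mm behind the grasp point.
Start: joints at [-85.262, 14.043, 89.255, -0, 76.702, -9.975], TCP at [0.165, -0.629, 0.224] pointing down, gripper open.
Joint ranges: [-179.41, 179.41], [-58.25, 129.5], [7.25, 145.43], [-54.29, 234.29], [11.92, 165.04], [-157.13, 157.13]. Speed limits (degrees/s): [147.25, 147.25, 180, 180, 180, 180].

### API

Orientations are given as [roll, pitch, yaw] about the fixed x, y, z axes, in that order (R = Rz(yaw) Ry(pitch) Rx(roll)).
In Python, from bench import sense, get_image, camera_params, job_done gives the robot as it stands.
- The arm moves only by the tool apply_moves, never from a script. Its argument "series" is a list of rows, each a list of 6 numbers: the shift along the tool's x, y, z in mm, then the turn, a rotation vector about the tool's x, y, z in rad. In form: [[dx, dy, dz, rx, ry, rz], ...]. A call has 1 to 5 rows; each row is the pose to reach, as a shift and turn from the pose commanded when the call began, along the tool's axes at that moment; what a row does not reach only later rows make up. A row lasts 1/10 s, in which the tool goes at most 50 mm and 8.59 degrees, less where a joint would pass 70% of its speed; a pose out of reach is approached as far as the arm can. A call with a gripper value outside its range is refused whole. "jaw" is the finger opening in mm, from 0 to 94, set as the call begins (left out, the last holds). The fingers move at their own pace and stop on an object; "grip_force" is the grip in N (left out, the last holds). Time passes only in rows, so rows that repeat a pose let the fingers close. It gives the time, the measured TCP pose, the force, the opening and the grip force at its end, in the units of the state.
- sense(): the state, without advancing time (a new reading comes with each control period).
- get_image(name): name is "scene" or "top" or "wrist"; returns the picture (480x640x3 uint8, red, green, blue); there is no depth.
- camera_params(name): a dict with "mtx" (3x3 intrinsics, pixels), "view" (4x4, takes a point from world to camera coordinates); the wrist camera has in their place "hand_eye" (4x4, takes a point from camera to tool coordinates, whose origin is the TCP and whose axes are the flange's). Camera axes: x right, y down, z forward; pixel columns grow to the right and rows downward; lengths in m; the calibration is good to about 2 mm. A picture is of the moment at which its call begins: read the wrist's pose just before it. camera_params takes no time and is no camera call.
- job_done(): hands the job in; it is judged then, once.
The state is a dict: "clock": time; "qpos": joint angles; "joint_vel": joint speeds; "effort": joint torques, N m; "ee_pos": TCP position; "eef_rot": TCP orientation; "force": force on the tool from outside, world axes, zero at the start; "moment": the same for the moment, N m; "finger_gap": opening from 0.0 (shut) to 1.0 (fully open); "finger_force": force on a finger pad.
Only numpy, scipy, OpenCV 4.12 (cv2) and the standard library are available. Lean on these libraries where they do the work, as an engineer would, in place of code of your own. Each camera call takes 0.05 s, during which the arm holds its last target. There are 200 camera calls.

### The job

Get the low stone cast on the bench ready to scan: set it upright and centred on the round metal spacer that stands on one plate of the scanner slide, and let go of it. Then pull the black index knob out along its slanted axis, slide the carriage one notch so that the cast stands under the scan head, and let the knob spring back fully home so that the carriage is locked there. The cast must still be centred on its spacer and the brass jaw model on the other plate must keep its place; do not knock the scan head.

Things in the scene. Friction and masses are not known exactly. Their poses are not given: they have to be found in the camera images.
- slide_base: Fixed grey base of the scanner slide, 144 x 380 x 12 mm; origin: centre of its underside on the bench, z up, y along the rail (away from the robot, somewhat to the left), x across it to the right, from the knob's side to the column's. Yaw -67 to -53 degrees. At x = 108 mm, y = 0 a 40 mm square column, 0.31 m tall, holds the scan head. An inclined index bar has notches at y = -100, 0 and +100 mm.
- scan_point (a point): Point straight below the scan head at the height of the plates' faces (base frame 0, 0, 60 mm): the middle of the loaded plate must come here. Axes as the base's.
- scan_head: Fixed white scan head over the middle of the slide; in the base's frame (its own origin and axes are the same) x = -105 to +45, y = -34 to +34, z = 215 to 277 mm, lenses down to 200. It overhangs the knob in the middle notch, so a tool pointing straight down cannot reach the knob there: lean the tool 25 to 45 degrees, wrist to the base's -x (robot's left).
- carriage (a joint): Carriage position along the base's y, m: 0 = middle notch (start), +0.10 = far, -0.10 = near notch, stops at +-0.112. Aluminium deck, 90 x 290 mm, top 52 mm above the bench, with two round plates (black rubber faces, 78 mm across, 60 mm above the bench) at 100 mm either side of its middle. Friction about 2 N; 1.5 mm of play either way in a notch.
- index_knob (a joint): How far the spring knob is pulled out along its axis, m: 0 = home (pin 8 mm deep in a notch, carriage locked); the pin is clear of the notches from 0.008 up; fully out at 0.014. The spring pulls it home with 6 N at 0, 12 N at 0.014. Let go between notches the pin rides on the bar (about 0.008) and drops in when the carriage comes within about 4 mm of a notch.
- knob_grip (a point): Middle of the grip of the black ribbed knob (32 mm diameter, 25 mm long; its flat end is 11 mm up the axis from here). z = pull direction, 35 degrees from vertical, leaning to the base's -x (the robot's left); y = the base's y. Rides with the carriage at base x = -89 mm, 67 mm above the bench when home. A 20 mm steel barrel begins 20 mm down the axis. Pinch it across y.
- plate_far (a point): Centre of the rubber face of the carriage's plate at +y, the one farther from the robot; moves with the carriage. A desk lamp stands behind the slide: its neck arches over the rear of the bench at world x = 0.78, 0.4 m up, its head hangs at about x = 0.72, y = -0.09, 0.28 m up and higher.
- plate_near (a point): Centre of the rubber face of the carriage's plate at -y, the one nearer to the robot; moves with the carriage.
- spacer: Loose plain aluminium disc, 64 mm in diameter, 20 mm thick, that lies centred on one of the two plates (far or near, it varies); origin at the centre of its underside, z up.
- jaw_model: Loose small brass articulator with the casts of both jaws, 78 x 64 x 55 mm, that stands on the other plate; origin at the centre of its underside, z up. It rides along.
- cast: Loose low beige stone cast of one jaw, 53 x 58 x 26 mm, about 90 g, flat underneath, teeth up on the bench to the right of the slide; origin at the middle of its underside, z up. Its solid foot is 16 mm high, x = -23 to +27 mm, y = -29 to +29 mm; take the foot across y (58 mm). Which way it faces on the spacer does not matter.
Mind the look-alikes: they are no part of the job. Leave any blue look-alike of the jaw_model alone. There is more than one size of the cast; the one meant has the size given above.

How it is judged (in metres and radians):
On the way, in this order (a step that is already met when the one before it is completed fails the run):
1. the cast stands centred on the spacer, let go, with the carriage still locked in the middle notch (horizontal distance between cast and spacer below 0.012 m and z of cast in the frame of spacer between 0.016 and 0.025 m and angle between each of cast, spacer's own z axis and vertical below 0.12 rad and contact force between the fingers and cast below 0.1 N and linear speed of cast below 0.02 m/s and value of joint index_knob below 0.003 m and value of joint carriage between -0.005 and 0.005 m), for 0.2 s.
2. the knob is pulled out clear of the middle notch (value of joint index_knob above 0.008 m and value of joint carriage between -0.012 and 0.012 m), for 0.05 s.
At the end, for the whole second after the job is handed in: Knob home (within 2.5 mm), carriage at rest; spacer within 10 mm and cast within 15 mm of the scan point in plan; cast upright on the spacer, within 12 mm of its centre; spacer flat on its plate; jaw model upright on the other plate, 180 to 220 mm from the spacer (horizontal distance between cast and spacer below 0.012 m and z of cast in the frame of spacer between 0.016 and 0.025 m and angle between each of cast, spacer, jaw_model's own z axis and vertical below 0.12 rad and z of spacer in the frame of slide_base between 0.055 and 0.065 m and z of jaw_model in the frame of slide_base between 0.055 and 0.065 m and horizontal distance between jaw_model and spacer between 0.18 and 0.22 m and horizontal distance between cast and scan_point below 0.015 m and horizontal distance between spacer and scan_point below 0.01 m and value of joint index_knob below 0.0025 m and velocity of joint carriage between -0.01 and 0.01 m/s and linear speed of cast below 0.02 m/s); the robot touches nothing.
It fails at once if the scan head is knocked (more than 15 N) (contact force between scan_head and anything else above 15 N).
It also fails if it takes over 62 s, if anything falls off the work surface, if the arm or the gripper's body presses on something with over 40 N, if the wrist force passes 120 N, or if a joint passes its speed limit or range.

## Working session

There is one attempt and no reset: what is moved stays moved. The work goes in short steps, Python scripts to look and compute and a tool call to move; the robot and the scene stay as the last step left them, time stands still between calls to the robot, and variables do not carry over. Pictures are saved under pics/ and viewed, at most 10 in all, crops included, and the job is handed in when it is done.

Besides the shell and the picture viewer there is one more tool, called after ">>>" by a JSON object that holds its "fn" and its "kwargs". apply_moves: Moves the arm, as the interface text tells. Its arguments: {"type":"object","properties":{"series":{"type":"array"},"jaw":{"type":"number"},"grip_force":{"type":"number"}},"required":["series"]}

```bash
mkdir -p pics; ls; python3 - <<'E'
from bench import *
import cv2,json
print(sense())
for n in("scene","top","wrist"):
    cv2.imwrite(f"pics/{n}0.png",get_image(n)[:,:,::-1]); print(n,{k:v.tolist() if hasattr(v,'tolist') else v for k,v in camera_params(n).items()})
E
```

```text
pics
{'clock': 0.0, 'qpos': array([-8.52629685e+01,  1.40841125e+01,  8.93240098e+01,  2.25272447e-04,
        7.67007237e+01, -9.97563941e+00]), 'joint_vel': array([-0.02602351, -0.11671078, -0.00260831, -0.02823327, -0.14707867,
       -0.02173369]), 'effort': array([ 3.87366811e-06, -4.15837991e+01, -3.14603162e+01,  6.84501277e-02,
        3.32711125e-02, -1.36579033e-04]), 'ee_pos': array([ 0.16503671, -0.62812215,  0.22315385]), 'eef_rot': array([-1.79892838e+02, -1.90711393e-02,  1.47126010e+01]), 'force': array([ 0.67451268,  0.22549358, -0.54101158]), 'moment': array([-0.01724836,  0.01572907, -0.03083725]), 'finger_force': 0.0, 'finger_gap': 0.9986626982046629}
scene {'mtx': [[582.0256311248047, 0.0, 318.5654752310428], [0.0, 582.0256311248047, 235.96843327710863], [0.0, 0.0, 1.0]], 'view': [[-0.8098940694310022, -0.5865668202031363, -0.003310851442200217, 0.4519178734651215], [-0.3662847819100397, 0.5101351998829985, -0.7782014754428623, 0.27688197150532345], [0.45815614679015854, -0.6290480452851871, -0.6280059728070105, 0.7899924067834527], [0.0, 0.0, 0.0, 1.0]]}
top {'mtx': [[549.9338322652707, 0.0, 322.1301835283363], [0.0, 549.9338322652707, 238.20009206809053], [0.0, 0.0, 1.0]], 'view': [[0.2912751145742938, -0.9566360702780194, 0.00249733312961122, -0.1470291646894998], [-0.9368012207160858, -0.2857627641106188, -0.20184923956435857, 0.5135716435312456], [0.19380990814347723, 0.0564541556564881, -0.9794134202748752, 1.0178967247543564], [0.0, 0.0, 0.0, 1.0]]}
wrist {'mtx': [[360.3336358496737, 0.0, 314.89130384858214], [0.0, 360.3336358496737, 237.5266442593641], [0.0, 0.0, 1.0]], 'hand_eye': [[-0.0008977940506456358, -0.968325425539094, -0.2496899361615786, 0.07351427060447603], [0.9999995593749297, -0.0008008783634639422, -0.0004897384925822453, 8.551602081940946e-05], [0.00027425496678598187, -0.2496902658262384, 0.9683257178944666, -0.16029843610643674], [0.0, 0.0, 0.0, 1.0]]}
```

View pics/top0.png

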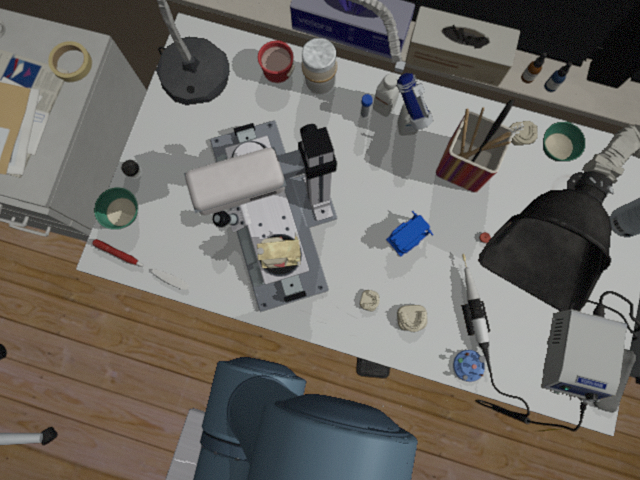

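View pics/scene0.png

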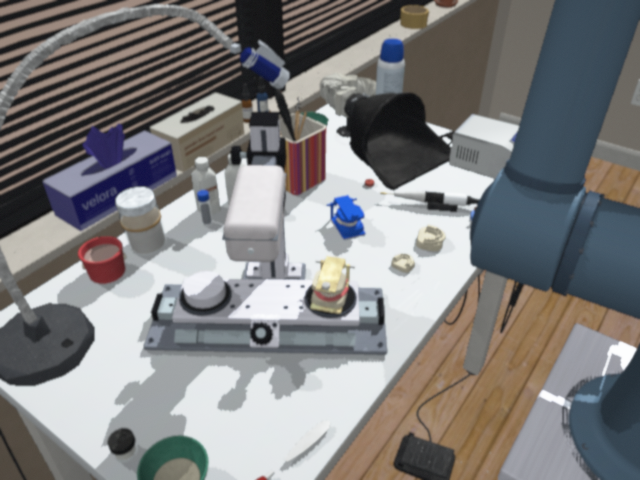

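The top view shows the spacer end far, partly under the head (around 250,150). The jaw model is on the near plate (278,252), the knob at (222,218), and the blue look-alike at (409,234). Cast candidates are the small one (369,299) and the bigger one (411,317). Enlarging to confirm.

```bash
cat > h.py <<'E'
import numpy as np
from bench import *
def proj(n,P,ee=None):
    c=camera_params(n); V=np.array(c["view"]); p=np.atleast_2d(P)@V[:3,:3].T+V[:3,3]
    q=p@np.array(c["mtx"]).T; return q[:,:2]/q[:,2:]
def onz(n,uv,z,V=None):
    c=camera_params(n); V=np.array(c["view"]) if V is None else V
    d=np.linalg.inv(c["mtx"])@[uv[0],uv[1],1]; R=V[:3,:3]; o=-R.T@V[:3,3]; d=R.T@d
    return o+d*(z-o[2])/d[2]
E
python3 - <<'E'
import cv2,numpy as np
from h import *
t=cv2.imread("pics/top0.png")
a=cv2.resize(t[112:312,180:340],None,fx=3,fy=3,interpolation=2)
b=cv2.resize(t[275:345,340:440],None,fx=3.2,fy=3.2,interpolation=2)
o=np.zeros((600,800,3),np.uint8);o[:,:480]=a;o[:b.shape[0],480:]=b
s=cv2.imread("pics/scene0.png")
c=cv2.resize(s[225:285,380:460],None,fx=4,fy=4,interpolation=2); o[300:540,480:]=c
cv2.imwrite("pics/crop1.png",o)
for uv in((369,299),(411,317)): print(onz("top",uv,.01), onz("top",(uv[0]+14,uv[1]),.01)-onz("top",(uv[0]-14,uv[1]),.01))
E
```

```text
[ 0.45200286 -0.11309185  0.01      ] [ 0.0161709  -0.05306574  0.        ]
[ 0.4420944  -0.20190308  0.01      ] [ 0.01606672 -0.05273916  0.        ]
```

View pics/crop1.png

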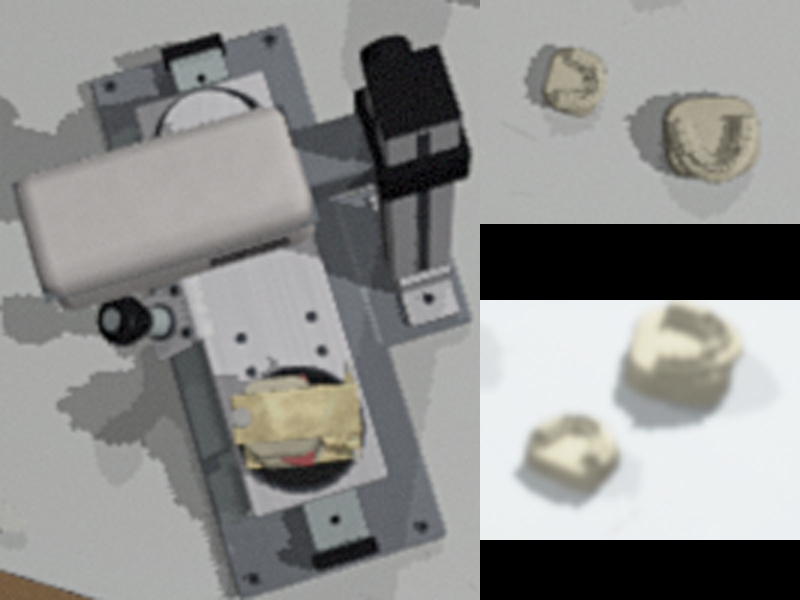

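The left candidate is about 20 px wide (38 mm). The right one at (411,317) is about 30 x 27 px, i.e. 57 x 52 mm, which fits 58 x 53, so it is the one meant. Next: the base frame from the corners in the top view.

```bash
python3 - <<'E'
from h import *
from scipy.optimize import least_squares
uv=np.array([(92,82),(285,27),(443,535),(240,598)])/3+[180,112]
W=np.array([onz("top",p,.012) for p in uv]); print(W, [np.linalg.norm(W[i]-W[(i+1)%4]) for i in range(4)])
L=np.array([(-72,190),(72,190),(72,-190),(-72,-190)])/1e3
def T(p,l): c,s=np.cos(p[2]),np.sin(p[2]); return np.atleast_2d(l)@np.array([[c,s],[-s,c]])+p[:2]
r=least_squares(lambda p:(T(p,L)-W[:,:2]).ravel(),[.5,.1,-1.05]); p=r.x
print(p[:2],np.degrees(p[2]),r.fun*1e3)
for n,l in dict(far=(0,.1),near=(0,-.1),knob=(-.089,0)).items(): print(n,T(p,l))
k=T(p,(-.0953,0))[0]; print("knob end px",proj("top",[*k,.076]),"meas",217.7,218.7)
print("scene spacer top px",proj("scene",[*T(p,(0,.1))[0],.08]), "knob", proj("scene",[*k,.076]))
E
```

```text
[[ 0.67655078  0.296839    0.012     ]
 [ 0.7551021   0.18040957  0.012     ]
 [ 0.44437347 -0.02983764  0.012     ]
 [ 0.36595804  0.08553469  0.012     ]] [np.float64(0.140449721132269), np.float64(0.3751748558019079), np.float64(0.13949821754908395), np.float64(0.37565591200067144)]
[0.5604961 0.1332364] -55.85045486975838 [ 0.7670648   2.64023681  3.05083286 -0.10116166 -0.69911675 -3.16879255
 -3.11878091  0.6297174 ]
far [[0.64325362 0.18937189]]
near [[0.47773857 0.07710092]]
knob [[0.51053552 0.2068906 ]]
knob end px [[216.66813385 218.71322296]] meas 217.7 218.7
scene spacer top px [[203.86073036 284.05020237]] knob [[260.88181839 333.00526631]]
```

```bash
cat >> h.py <<'E'
from scipy.spatial.transform import Rotation as Ro
def plan(P,rpy,step=50,ang=8.5,src=None):
    s=sense(); p0,r0=(s["ee_pos"],s["eef_rot"]) if src is None else src
    R0=Ro.from_euler("xyz",r0,degrees=True); R1=Ro.from_euler("xyz",rpy,degrees=True)
    d=R0.inv().apply(np.array(P)-p0)*1e3; w=(R0.inv()*R1).as_rotvec()
    n=max(np.linalg.norm(d)/step,np.degrees(np.linalg.norm(w))/ang)
    print("rows %.2f shift"%n,d.round(1),"turn",w.round(4))
    for k in range(1,int(np.ceil(n))+1):
        f=min(1,k/n); print([*(d*f).round(1).tolist(),*(w*f).round(4).tolist()])
def wview(s=None):
    s=s or sense(); H=np.array(camera_params("wrist")["hand_eye"]); T=np.eye(4)
    T[:3,:3]=Ro.from_euler("xyz",s["eef_rot"],degrees=True).as_matrix(); T[:3,3]=s["ee_pos"]
    return np.linalg.inv(T@H)
E
python3 - <<'E'
from h import *
print(proj("top",[[.165,-.629,.22],[.3,-.42,.22],[.37,-.31,.22]]))
for uv in((480,260),(575,312)):print([onz("top",uv,z).round(2) for z in(.1,.3)])
plan([.442,-.202,.22],[180,0,15])
E
```

```text
[[668.58921546 578.48628939]
 [547.32584157 440.69472548]
 [487.66167495 373.74233111]]
[array([ 0.57, -0.28,  0.1 ]), array([ 0.52, -0.24,  0.3 ])]
[array([ 0.53, -0.47,  0.1 ]), array([ 0.49, -0.39,  0.3 ])]
rows 10.17 shift [ 376.1 -341.9    4. ] turn [-0.0015 -0.0002 -0.005 ]
[37.0, -33.6, 0.4, -0.0001, -0.0, -0.0005]
[74.0, -67.3, 0.8, -0.0003, -0.0, -0.001]
[111.0, -100.9, 1.2, -0.0004, -0.0001, -0.0015]
[148.0, -134.5, 1.6, -0.0006, -0.0001, -0.002]
[185.0, -168.2, 2.0, -0.0007, -0.0001, -0.0025]
[222.0, -201.8, 2.4, -0.0009, -0.0001, -0.003]
[259.0, -235.4, 2.8, -0.001, -0.0002, -0.0035]
[296.0, -269.1, 3.1, -0.0011, -0.0002, -0.004]
[333.0, -302.7, 3.5, -0.0013, -0.0002, -0.0045]
[369.9, -336.3, 3.9, -0.0014, -0.0002, -0.005]
[376.1, -341.9, 4.0, -0.0015, -0.0002, -0.005]
```

>>> {"fn": "apply_moves", "kwargs": {"series": [[33,-34,0,0,0,0],[66,-68,0,0,0,0],[100,-102,0,0,0,0],[134,-136,0,0,0,0],[168,-168,0,0,0,0]], "jaw": 94}}

```text
clock: 0.65
ee_pos: [0.2854, -0.4215, 0.2239]
eef_rot: [-180.0, -0.0, 14.7]
force: [0.3, -0.4, -0.0]
finger_gap: 1.003
finger_force: 0.0
```

>>> {"fn": "apply_moves", "kwargs": {"series": [[33,-34,0,0,0,0],[66,-68,0,0,0,0],[100,-102,0,0,0,0],[134,-136,0,0,0,0],[168,-168,0,0,0,0]]}}

```text
clock: 1.15
ee_pos: [0.4052, -0.2164, 0.2242]
eef_rot: [180.0, -0.0, 14.7]
force: [-0.4, -0.7, -0.0]
finger_gap: 1.0
finger_force: 0.0
```

```bash
python3 - <<'E'
from h import *
import cv2
s=sense();print(s["ee_pos"],s["eef_rot"],s["joint_vel"].max())
cv2.imwrite("pics/w1.png",get_image("wrist")[:,:,::-1]); print(sense()["ee_pos"])
V=wview();print(V.tolist())
# triangulate shade tip
A=[]
for n,uv in(("top",(480,260)),("scene",(383,188))):
    c=camera_params(n);Pm=np.array(c["mtx"])@np.array(c["view"])[:3];A+=[uv[0]*Pm[2]-Pm[0],uv[1]*Pm[2]-Pm[1]]
X=np.linalg.svd(np.array(A))[2][-1];X=X[:3]/X[3];print(X,proj("top",X),proj("scene",X))
E
```

```text
[ 0.4051778  -0.21639661  0.22419194] [ 1.79989248e+02 -1.01637424e-02  1.46987959e+01] 58.43303632654427
[ 0.40761812 -0.21139425  0.22406523]
[[0.2588714549756733, -0.9659070571665758, -0.0030210452802370284, -0.3090144087843724], [-0.9357503221688823, -0.2515622237255199, 0.24715942659568155, 0.30403139594469414], [-0.23949301526268468, -0.06115557627950856, -0.9689701188015606, 0.4753800081201535], [0.0, 0.0, 0.0, 1.0]]
[ 0.59984271 -0.30401717  0.00505997] [[479.65603865 256.74184977]] [[385.65521408 188.64981583]]
```

View pics/w1.png

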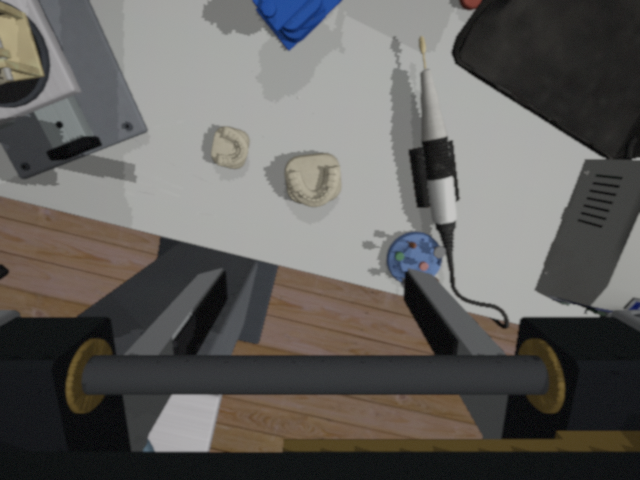

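The wrist view shows the cast at (314,180) with its flat heel up and slightly tilted, and the small one at (230,147). The next step is a closer look.

>>> {"fn": "apply_moves", "kwargs": {"series": [[10,0,50,0,0,0],[15,0,100,0,0,0],[15,0,100,0,0,0],[15,0,100,0,0,0]]}}

```text
clock: 1.6
ee_pos: [0.4188, -0.2144, 0.1242]
eef_rot: [-179.9, 0.1, 14.7]
force: [0.1, -0.4, 0.8]
finger_gap: 1.003
finger_force: 0.0
```

```bash
python3 - <<'E'
from h import *
import cv2
s=sense();print(s["ee_pos"],s["eef_rot"],abs(s["joint_vel"]).max())
im=get_image("wrist");np.save("pics/w2.npy",wview(s))
cv2.imwrite("pics/w2.png",im[:,:,::-1]); print(sense()["ee_pos"])
c=onz
V=wview(s);p=V[:3,:3]@[.442,-.202,.01]+V[:3,3];q=np.array(camera_params("wrist")["mtx"])@p;q=(q/q[2])[:2].astype(int);print(q)
x,y=max(q[0]-100,0),max(q[1]-75,0);print(x,y)
cv2.imwrite("pics/w2c.png",cv2.resize(im[y:y+150,x:x+200,::-1],None,fx=4,fy=4,interpolation=2))
E
```

```text
[ 0.4187703  -0.2144485   0.12418931] [-1.79898473e+02  7.26037832e-02  1.47109672e+01] 3.086354679190918
[ 0.41983585 -0.21553016  0.12602325]
[307 208]
207 133
```

View pics/w2c.png

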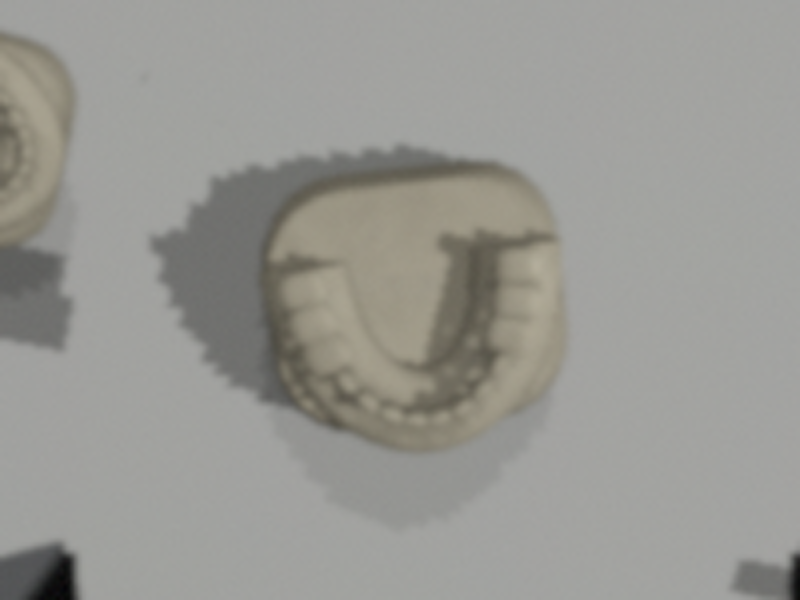

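The crop shows the cast outline from (268,300) to (565,300), heel edge (300,190) to (500,165), front at (420,452), with its arch opening towards the heel as described.

```bash
python3 - <<'E'
from h import *
V=np.load("pics/w2.npy")
f=lambda u,v,z:onz("wrist",(207+u/4,133+v/4),z,V)
l,r=f(268,300,.01),f(565,300,.01);print("width",np.linalg.norm(r-l)*1e3)
a,b=f(300,190,.016),f(500,165,.016);h=b-a;print("heel yaw",np.degrees(np.arctan2(h[1],h[0])))
t,d=f(405,176,.016),f(420,452,.016);print("len",np.linalg.norm(t-d)*1e3)
c=f(416,310,.014);print(c,(l+r)/2,(t+d)/2)
yaw=np.degrees(np.arctan2(h[0],-h[1]));print("tool yaw",yaw)
c=(t+d)/2
plan([c[0],c[1],.06],[180,0,yaw]);
E
```

```text
width 57.197624702504775
heel yaw -68.27952310006175
len 52.94877211270512
[ 0.44200618 -0.20505279  0.014     ] [ 0.44320594 -0.20478395  0.01      ] [ 0.44083911 -0.20473307  0.016     ]
tool yaw 21.720476899938255
rows 1.40 shift [23.  -5.2 66. ] turn [ 0.0017 -0.001  -0.1227]
[16.4, -3.7, 47.1, 0.0012, -0.0007, -0.0875]
[23.0, -5.2, 66.0, 0.0017, -0.001, -0.1227]
```

>>> {"fn": "apply_moves", "kwargs": {"series": [[12,-3,40,0,0,-0.08],[23,-5,70,0,0,-0.122],[23,-5,90,0,0,-0.122],[23,-5,101,0,0,-0.122],[23,-5,101,0,0,-0.122]]}}

```text
clock: 2.15
ee_pos: [0.4407, -0.2047, 0.0242]
eef_rot: [179.9, -0.0, 21.7]
force: [-0.1, -0.1, 0.3]
finger_gap: 0.995
finger_force: 0.0
```

>>> {"fn": "apply_moves", "kwargs": {"series": [[0,0,0,0,0,0],[0,0,0,0,0,0],[0,0,0,0,0,0],[0,0,0,0,0,0],[0,0,0,0,0,0]], "jaw": 45, "grip_force": 15}}

```text
clock: 2.65
ee_pos: [0.4404, -0.2041, 0.0236]
eef_rot: [180.0, -0.0, 21.7]
force: [0.1, -0.9, 0.3]
finger_gap: 0.612
finger_force: 0.4
```

Gap 57.5 mm matches the foot. Lifting.

>>> {"fn": "apply_moves", "kwargs": {"series": [[0,0,0,0,0,0],[0,0,-20,0,0,0],[0,0,-60,0,0,0],[0,0,-110,0,0,0],[0,0,-160,0,0,0]]}}

```text
clock: 3.15
ee_pos: [0.4395, -0.2033, 0.1843]
eef_rot: [-179.9, 0.1, 21.7]
force: [0.5, -0.6, -0.8]
finger_gap: 0.596
finger_force: 14.9
```

>>> {"fn": "apply_moves", "kwargs": {"series": [[0,0,-50,0,0,0],[0,0,-100,0,0,0],[0,0,-150,0,0,0],[0,0,-200,0,0,0],[0,0,-216,0,0,0]]}}

```text
clock: 3.65
ee_pos: [0.4413, -0.2046, 0.4053]
eef_rot: [179.5, -0.3, 21.7]
force: [-0.0, 0.4, -1.0]
finger_gap: 0.596
finger_force: 14.9
```

```bash
python3 - <<'E'
from h import *
s=sense();print(s["ee_pos"],s["eef_rot"],s["finger_gap"],s["finger_force"],s["qpos"].round(1))
plan([.643,.189,.40],[180,0,34.15],step=45)
E
```

```text
[ 0.44127891 -0.20462794  0.40530619] [179.53939886  -0.27135285  21.71382067] 0.5963463819080415 14.891223546055699 [-38.3 -14.   98.8   0.   94.7  30. ]
rows 9.83 shift [ 333.  -291.1    4.5] turn [ 0.0085 -0.0038 -0.2171]
[33.9, -29.6, 0.5, 0.0009, -0.0004, -0.0221]
[67.8, -59.2, 0.9, 0.0017, -0.0008, -0.0442]
[101.6, -88.8, 1.4, 0.0026, -0.0012, -0.0662]
[135.5, -118.5, 1.8, 0.0035, -0.0016, -0.0883]
[169.4, -148.1, 2.3, 0.0043, -0.002, -0.1104]
[203.3, -177.7, 2.8, 0.0052, -0.0023, -0.1325]
[237.1, -207.3, 3.2, 0.0061, -0.0027, -0.1546]
[271.0, -236.9, 3.7, 0.0069, -0.0031, -0.1767]
[304.9, -266.5, 4.2, 0.0078, -0.0035, -0.1987]
[333.0, -291.1, 4.5, 0.0085, -0.0038, -0.2171]
```

>>> {"fn": "apply_moves", "kwargs": {"series": [[15,-13,0,0,0,0],[40,-35,0,0,0,-0.03],[75,-65,0,0,0,-0.05],[110,-96,0,0,0,-0.08],[146,-128,0,0,0,-0.1]]}}

```text
clock: 4.15
ee_pos: [0.5287, -0.0293, 0.3975]
eef_rot: [-179.9, 0.1, 27.5]
force: [1.0, -0.8, -1.1]
finger_gap: 0.599
finger_force: 14.9
```

```bash
python3 - <<'E'
from h import *
s=sense();print(s["ee_pos"],s["eef_rot"],s["finger_gap"])
plan([.643,.189,.40],[180,0,34.15],step=40)
E
```

```text
[ 0.52868757 -0.02928998  0.3974996 ] [-1.79913232e+02  1.02814386e-01  2.74540363e+01] 0.5986650746708329
rows 6.16 shift [ 202.1 -141.    -2.6] turn [-0.0016  0.0017 -0.1169]
[32.8, -22.9, -0.4, -0.0003, 0.0003, -0.019]
[65.6, -45.8, -0.9, -0.0005, 0.0006, -0.0379]
[98.4, -68.7, -1.3, -0.0008, 0.0008, -0.0569]
[131.2, -91.6, -1.7, -0.0011, 0.0011, -0.0759]
[164.0, -114.4, -2.2, -0.0013, 0.0014, -0.0949]
[196.8, -137.3, -2.6, -0.0016, 0.0017, -0.1138]
[202.1, -141.0, -2.6, -0.0016, 0.0017, -0.1169]
```

>>> {"fn": "apply_moves", "kwargs": {"series": [[40,-28,0,0,0,-0.03],[80,-56,0,0,0,-0.05],[120,-84,0,0,0,-0.08],[160,-112,0,0,0,-0.1],[190,-133,0,0,0,-0.117]]}}

```text
clock: 4.65
ee_pos: [0.6361, 0.1773, 0.3966]
eef_rot: [-179.9, 0.2, 34.3]
force: [0.6, -1.3, -1.1]
finger_gap: 0.601
finger_force: 14.9
```

>>> {"fn": "apply_moves", "kwargs": {"series": [[10,-4,0,0,0,0],[10,-4,0,0,0,0],[10,-4,0,0,0,0]]}}

```text
clock: 4.95
ee_pos: [0.6416, 0.1825, 0.3984]
eef_rot: [-180.0, 0.1, 34.1]
force: [0.2, -0.2, -0.3]
finger_gap: 0.603
finger_force: 14.9
```

```bash
python3 - <<'E'
from h import *
import cv2
s=sense();print(s["ee_pos"],s["eef_rot"],s["finger_gap"],s["finger_force"])
V=wview(s);im=get_image("wrist");np.save("pics/w3.npy",V);cv2.imwrite("pics/w3.png",im[:,:,::-1])
P=np.array([.6433,.1894,.08]);p=V[:3,:3]@P+V[:3,3];q=np.array(camera_params("wrist")["mtx"])@p;print(q[:2]/q[2])
plan([.6433,.1894,.25],[180,0,34.15])
E
```

```text
[0.64158881 0.18252638 0.3984158 ] [-1.79983392e+02  9.27837050e-02  3.40832372e+01] 0.6033049209161949 14.890837642278711
[311.20590118 197.03630198]
rows 2.98 shift [  5.6  -5.1 149. ] turn [ 0.      0.0009 -0.0018]
[1.9, -1.7, 49.9, 0.0, 0.0003, -0.0006]
[3.8, -3.4, 99.9, 0.0, 0.0006, -0.0012]
[5.6, -5.1, 149.0, 0.0, 0.0009, -0.0018]
```

View pics/w3.png

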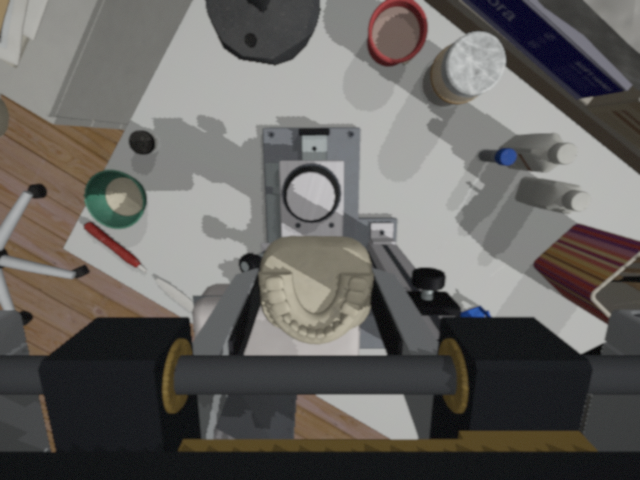

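The cast is held level. The spacer on the far plate has its top centred near (312,194), about 3 px from the prediction, and the knob is at (248,262).

```bash
python3 - <<'E'
from h import *
import cv2
V=np.load("pics/w3.npy");im=cv2.imread("pics/w3.png")
g=(cv2.cvtColor(im,cv2.COLOR_BGR2GRAY)>150).astype(np.uint8);g[:155]=0;g[228:]=0
n,l,st,c=cv2.connectedComponentsWithStats(g);k=l[190,312];print(st[k],c[k])
print(onz("wrist",c[k],.08,V),onz("wrist",st[k][:2]+st[k][2:4]/2,.08,V))
s=onz("wrist",c[k],.08,V)
w=st[k];print(np.linalg.norm(onz("wrist",(w[0],194),.08,V)-onz("wrist",(w[0]+w[2],194),.08,V)))
plan([*s[:2],.25],[180,0,34.15])
E
```

```text
[ 292  173   43   38 1064] [314.56578947 189.51691729]
[0.65410564 0.19128882 0.08      ] [0.65058242 0.19061914 0.08      ]
0.05721126363541592
rows 3.00 shift [ 15.6  -0.6 148.9] turn [ 0.      0.0009 -0.0018]
[5.2, -0.2, 49.7, 0.0, 0.0003, -0.0006]
[10.4, -0.4, 99.5, 0.0, 0.0006, -0.0012]
[15.6, -0.6, 148.9, 0.0, 0.0009, -0.0018]
```

```bash
python3 - <<'E'
from h import *
import cv2
V=np.load("pics/w3.npy");im=cv2.imread("pics/w3.png")
g=cv2.cvtColor(im,cv2.COLOR_BGR2GRAY)
d=(g<60).astype(np.uint8);d[:158]=0;d[228:]=0;d[:,:270]=0;d[:,350:]=0
n,l,st,c=cv2.connectedComponentsWithStats(d);k=1+st[1:,4].argmax();print(st[k])
cs,h=cv2.findContours((l==k).astype(np.uint8),cv2.RETR_CCOMP,cv2.CHAIN_APPROX_NONE)
for q in cs:
    if len(q)>60:
        e=cv2.fitEllipse(q);print(e,[onz("wrist",e[0],z,V).round(4) for z in(.06,.08)])
E
```

```text
[283 165  56  57 562]
((310.61236572265625, 193.2371368408203), (55.35019302368164, 56.339324951171875), 165.97804260253906) [array([0.6447, 0.1916, 0.06  ]), array([0.6471, 0.1929, 0.08  ])]
((310.4365539550781, 195.56434631347656), (50.8562126159668, 51.10149383544922), 80.73475646972656) [array([0.6419, 0.19  , 0.06  ]), array([0.6444, 0.1913, 0.08  ])]
```

>>> {"fn": "apply_moves", "kwargs": {"series": [[3,-3,20,0,0,0],[7,-6,60,0,0,0],[7,-6,100,0,0,0],[7,-6,140,0,0,0],[7,-6,170,0,0,0]]}}

```text
clock: 5.5
ee_pos: [0.6431, 0.1906, 0.2267]
eef_rot: [-179.9, 0.1, 34.0]
force: [0.8, 0.2, -1.1]
finger_gap: 0.601
finger_force: 14.9
```

>>> {"fn": "apply_moves", "kwargs": {"series": [[0,0,30,0,0,0],[0,0,55,0,0,0],[0,0,75,0,0,0],[0,0,85,0,0,0],[0,0,85,0,0,0]]}}

```text
clock: 6.0
ee_pos: [0.6434, 0.1912, 0.1431]
eef_rot: [-179.9, 0.1, 34.1]
force: [-0.1, 0.5, -0.7]
finger_gap: 0.601
finger_force: 14.9
```

```bash
python3 - <<'E'
from h import *
s=sense();print(s["ee_pos"],s["eef_rot"],s["finger_gap"],s["force"],s["qpos"].round(1))
plan([.6445,.1914,.1065],[180,0,34.15])
E
```

```text
[0.64339891 0.19119653 0.14306038] [-1.79936806e+02  1.34939435e-01  3.40526911e+01] 0.6013226489491134 [-0.05116756  0.53316806 -0.69141948] [ 6.9 21.3 89.1 -0.  69.7 62.8]
rows 0.73 shift [ 1.1  0.5 36.6] turn [-0.0011  0.0024 -0.0017]
[1.1, 0.5, 36.6, -0.0011, 0.0024, -0.0017]
```

>>> {"fn": "apply_moves", "kwargs": {"series": [[1,0,15,0,0,0],[1,0,28,0,0,0],[1,0,35,0,0,0],[1,0,36,0,0,0],[1,0,36,0,0,0]]}}

```text
clock: 6.5
ee_pos: [0.6451, 0.193, 0.108]
eef_rot: [-180.0, 0.0, 34.1]
force: [-0.8, -0.3, -0.4]
finger_gap: 0.599
finger_force: 14.9
```

>>> {"fn": "apply_moves", "kwargs": {"series": [[0,0,1,0,0,0],[0,0,2,0,0,0],[0,0,2,0,0,0]]}}

```text
clock: 6.8
ee_pos: [0.6453, 0.193, 0.1065]
eef_rot: [180.0, -0.0, 34.1]
force: [-0.0, -0.1, -0.7]
finger_gap: 0.599
finger_force: 14.9
```

>>> {"fn": "apply_moves", "kwargs": {"series": [[0,-1,1,0,0,0],[0,-1,1,0,0,0],[0,-1,1,0,0,0]]}}

```text
clock: 7.1
ee_pos: [0.6446, 0.1939, 0.1053]
eef_rot: [180.0, 0.0, 34.1]
force: [-0.1, 0.3, -0.6]
finger_gap: 0.6
finger_force: 14.9
```

>>> {"fn": "apply_moves", "kwargs": {"series": [[0,0,1,0,0,0],[0,0,1,0,0,0],[0,0,1,0,0,0]]}}

```text
clock: 7.4
ee_pos: [0.6446, 0.1938, 0.1042]
eef_rot: [-180.0, 0.0, 34.1]
force: [-0.2, 0.1, -0.8]
finger_gap: 0.596
finger_force: 14.9
```

>>> {"fn": "apply_moves", "kwargs": {"series": [[0,2,0,0,0,0],[0,2,1,0,0,0],[0,2,1,0,0,0]]}}

```text
clock: 7.7
ee_pos: [0.6461, 0.192, 0.1037]
eef_rot: [180.0, -0.0, 34.1]
force: [-0.5, -0.5, 1.6]
finger_gap: 0.604
finger_force: 15.0
```

>>> {"fn": "apply_moves", "kwargs": {"series": [[0,0,1,0,0,0],[0,0,1,0,0,0],[0,0,1,0,0,0]]}}

```text
clock: 8.0
ee_pos: [0.6465, 0.1922, 0.1036]
eef_rot: [179.9, -0.1, 34.1]
force: [-1.3, -0.6, 5.7]
finger_gap: 0.598
finger_force: 15.1
```

Contact (5.7 N). Easing off and releasing.

>>> {"fn": "apply_moves", "kwargs": {"series": [[0,0,-1,0,0,0],[0,0,-1,0,0,0]]}}

```text
clock: 8.2
ee_pos: [0.6461, 0.1922, 0.1036]
eef_rot: [180.0, -0.1, 34.1]
force: [0.5, 0.3, 3.4]
finger_gap: 0.6
finger_force: 15.1
```

>>> {"fn": "apply_moves", "kwargs": {"series": [[0,0,0,0,0,0],[0,0,0,0,0,0],[0,0,0,0,0,0],[0,0,0,0,0,0],[0,0,0,0,0,0]], "jaw": 90}}

```text
clock: 8.7
ee_pos: [0.6456, 0.1922, 0.103]
eef_rot: [-180.0, 0.0, 34.1]
force: [-0.1, 0.3, -0.3]
finger_gap: 0.953
finger_force: 0.0
```

>>> {"fn": "apply_moves", "kwargs": {"series": [[0,0,-10,0,0,0],[0,0,-40,0,0,0],[0,0,-90,0,0,0],[0,0,-140,0,0,0],[0,0,-190,0,0,0]]}}

```text
clock: 9.2
ee_pos: [0.6455, 0.1921, 0.2962]
eef_rot: [180.0, -0.0, 34.1]
force: [-0.1, 1.5, 0.7]
finger_gap: 0.954
finger_force: 0.0
```

>>> {"fn": "apply_moves", "kwargs": {"series": [[0,0,-50,0,0,0],[0,0,-100,0,0,0],[0,0,-106,0,0,0],[0,0,-106,0,0,0],[0,0,-106,0,0,0]]}}

```text
clock: 9.7
ee_pos: [0.6452, 0.1921, 0.3976]
eef_rot: [-179.9, 0.1, 34.1]
force: [-0.8, 0.0, 0.2]
finger_gap: 0.958
finger_force: 0.0
```

```bash
python3 - <<'E'
from h import *
import cv2
s=sense();print(s["ee_pos"],s["eef_rot"],s["finger_gap"],s["qpos"].round(1))
V=wview(s);im=get_image("wrist");np.save("pics/w4.npy",V);cv2.imwrite("pics/w4.png",im[:,:,::-1])
sc=get_image("scene")[:,:,::-1];cv2.imwrite("pics/s4.png",sc)
M=np.array(camera_params("wrist")["mtx"])
for P in([.6444,.1913,.08],[.6444,.1913,.096]):
    q=M@(V[:3,:3]@P+V[:3,3]);print(q[:2]/q[2])
o=np.zeros((600,800,3),np.uint8)
o[:600,:400]=cv2.resize(im[100:250,260:360,::-1],None,fx=4,fy=4,interpolation=2)
o[:400,400:]=cv2.resize(sc[240:340,140:240],None,fx=4,fy=4,interpolation=2)
cv2.imwrite("pics/c4.png",o)
E
```

```text
[0.645229   0.19206802 0.39761509] [-1.79935127e+02  1.29556365e-01  3.41349305e+01] 0.9578484559236173 [ 6.9 12.7 73.1 -0.  94.4 62.8]
[315.08772232 201.7302351 ]
[315.0755454  203.65679341]
```

View pics/c4.png

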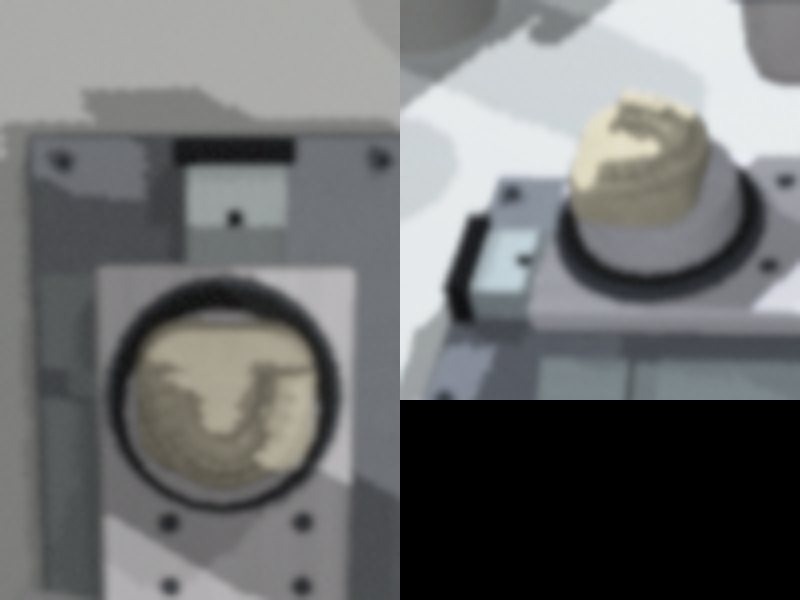

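The cast sits centred on the spacer within a few mm and upright; plate ring (223,394) and cast (225,405) in the crop. Now the knob.

```bash
cat >> h.py <<'E'
yb=np.radians(-55.85);BX=np.array([np.cos(yb),np.sin(yb),0]);BY=np.array([-np.sin(yb),np.cos(yb),0]);BZ=np.array([0,0,1.]);BO=np.array([.5617,.1353,0])
B=lambda x,y,z:BO+x*BX+y*BY+z*BZ
th=np.radians(35);AX=-np.sin(th)*BX+np.cos(th)*BZ
RK=Ro.from_matrix(np.c_[np.cross(BY,-AX),BY,-AX]); KN=B(-.089,0,.067)
E
python3 - <<'E'
from h import *
import cv2
e=KN+.011*AX;V=np.load("pics/w4.npy");M=np.array(camera_params("wrist")["mtx"])
q=M@(V[:3,:3]@e+V[:3,3]);print("knob end w4",q[:2]/q[2],"top",proj("top",e),"scene",proj("scene",e))
for f in("w4","scene0"):
    g=cv2.cvtColor(cv2.imread(f"pics/{f}.png"),cv2.COLOR_BGR2GRAY)
    u=(q[:2]/q[2] if f=="w4" else proj("scene",e)[0]).astype(int)
    print(f,u,"dark centroid",(np.argwhere(g[u[1]-18:u[1]+18,u[0]-18:u[0]+18]<55).mean(0)+u[::-1]-18)[::-1])
print(KN,RK.as_euler("xyz",degrees=True))
s=sense();R0=Ro.from_euler("xyz",s["eef_rot"],degrees=True);print((R0.inv()*RK).as_rotvec())
plan(KN+.25*AX,RK.as_euler("xyz",degrees=True))
plan(B(-.2,.05,.4),RK.as_euler("xyz",degrees=True))
E
```

```text
knob end w4 [247.81787774 271.35836193] top [[215.85047635 217.82403977]] scene [[259.31628635 333.51508438]]
w4 [247 271] dark centroid [255.86688312 268.77272727]
scene0 [259 333] dark centroid [261.1745283  333.84433962]
[0.51173884 0.2089538  0.067     ] [180.    35.   124.15]
[-0.48324416 -0.47679787 -1.51598461]
rows 11.20 shift [-100.4 -231.9  125.5] turn [-0.4832 -0.4768 -1.516 ]
[-9.0, -20.7, 11.2, -0.0432, -0.0426, -0.1354]
[-17.9, -41.4, 22.4, -0.0863, -0.0852, -0.2708]
[-26.9, -62.1, 33.6, -0.1295, -0.1278, -0.4062]
[-35.9, -82.9, 44.8, -0.1726, -0.1703, -0.5416]
[-44.8, -103.6, 56.0, -0.2158, -0.2129, -0.677]
[-53.8, -124.3, 67.2, -0.259, -0.2555, -0.8124]
[-62.7, -145.0, 78.5, -0.3021, -0.2981, -0.9478]
[-71.7, -165.7, 89.7, -0.3453, -0.3407, -1.0832]
[-80.7, -186.4, 100.9, -0.3884, -0.3833, -1.2186]
[-89.6, -207.1, 112.1, -0.4316, -0.4258, -1.354]
[-98.6, -227.9, 123.3, -0.4748, -0.4684, -1.4894]
[-100.4, -231.9, 125.5, -0.4832, -0.4768, -1.516]
rows 11.20 shift [ -50.9 -199.8   -3. ] turn [-0.4832 -0.4768 -1.516 ]
[-4.5, -17.8, -0.3, -0.0432, -0.0426, -0.1354]
[-9.1, -35.7, -0.5, -0.0863, -0.0852, -0.2708]
[-13.6, -53.5, -0.8, -0.1295, -0.1278, -0.4062]
[-18.2, -71.4, -1.1, -0.1726, -0.1703, -0.5416]
[-22.7, -89.2, -1.3, -0.2158, -0.2129, -0.677]
[-27.3, -107.1, -1.6, -0.259, -0.2555, -0.8124]
[-31.8, -124.9, -1.9, -0.3021, -0.2981, -0.9478]
[-36.4, -142.8, -2.1, -0.3453, -0.3407, -1.0832]
[-40.9, -160.6, -2.4, -0.3884, -0.3833, -1.2186]
[-45.4, -178.5, -2.7, -0.4316, -0.4258, -1.354]
[-50.0, -196.3, -3.0, -0.4748, -0.4684, -1.4894]
[-50.9, -199.8, -3.0, -0.4832, -0.4768, -1.516]
```

>>> {"fn": "apply_moves", "kwargs": {"series": [[-5,-30,0,-0.043,-0.043,-0.135],[-9,-60,0,-0.086,-0.085,-0.27],[-14,-90,0,-0.13,-0.128,-0.406],[-18,-120,0,-0.173,-0.17,-0.541],[-23,-150,0,-0.216,-0.213,-0.677]], "jaw": 64}}

```text
clock: 10.3
ee_pos: [0.5414, 0.304, 0.3971]
eef_rot: [172.5, 15.6, 72.5]
force: [0.4, 0.0, -0.2]
finger_gap: 0.683
finger_force: 0.0
```

```bash
python3 - <<'E'
from h import *
s=sense();print(s["ee_pos"],s["eef_rot"],s["qpos"].round(1))
plan(KN+.25*AX,RK.as_euler("xyz",degrees=True),ang=8)
E
```

```text
[0.54135993 0.30399237 0.39711543] [172.51779065  15.56891034  72.53915997] [ 25.7   9.8  77.7 -16.6  97.5  40.7]
rows 6.54 shift [  23.5 -127.3  107.9] turn [-0.2644 -0.2608 -0.834 ]
[3.6, -19.5, 16.5, -0.0404, -0.0399, -0.1276]
[7.2, -38.9, 33.0, -0.0809, -0.0798, -0.2551]
[10.8, -58.4, 49.5, -0.1213, -0.1197, -0.3827]
[14.4, -77.9, 66.0, -0.1617, -0.1595, -0.5102]
[18.0, -97.3, 82.5, -0.2021, -0.1994, -0.6378]
[21.6, -116.8, 99.0, -0.2426, -0.2393, -0.7653]
[23.5, -127.3, 107.9, -0.2644, -0.2608, -0.834]
```

>>> {"fn": "apply_moves", "kwargs": {"series": [[4,-20,16,-0.04,-0.04,-0.128],[7,-39,33,-0.081,-0.08,-0.255],[11,-58,49,-0.121,-0.12,-0.383],[14,-78,66,-0.162,-0.16,-0.51],[18,-97,82,-0.202,-0.2,-0.638]]}}

```text
clock: 10.8
ee_pos: [0.4575, 0.322, 0.3008]
eef_rot: [176.3, 31.2, 110.9]
force: [0.1, 0.5, 0.0]
finger_gap: 0.682
finger_force: 0.0
```

```bash
python3 - <<'E'
from h import *
s=sense();print(s["ee_pos"],s["eef_rot"],s["qpos"].round(1))
plan(KN+.20*AX,RK.as_euler("xyz",degrees=True),ang=8)
E
```

```text
[0.45752297 0.32202254 0.30080308] [176.34627954  31.16251596 110.90844937] [ 37.3   4.6  95.8 -31.   85.9  19.4]
rows 1.53 shift [ 24.8 -20.2  65.6] turn [-0.0626 -0.0604 -0.1956]
[16.2, -13.2, 42.8, -0.0408, -0.0394, -0.1276]
[24.8, -20.2, 65.6, -0.0626, -0.0604, -0.1956]
```

>>> {"fn": "apply_moves", "kwargs": {"series": [[12,-10,35,-0.04,-0.039,-0.128],[24,-20,65,-0.063,-0.06,-0.196],[24,-20,65,-0.063,-0.06,-0.196],[24,-20,65,-0.063,-0.06,-0.196]]}}

```text
clock: 11.2
ee_pos: [0.4491, 0.3041, 0.2341]
eef_rot: [179.7, 34.9, 123.6]
force: [1.5, -0.2, 1.4]
finger_gap: 0.683
finger_force: 0.0
```

```bash
python3 - <<'E'
from h import *
import cv2
s=sense();print(s["ee_pos"],s["eef_rot"],s["qpos"].round(1))
V=wview(s);im=get_image("wrist");np.save("pics/w5.npy",V);cv2.imwrite("pics/w5.png",im[:,:,::-1])
M=np.array(camera_params("wrist")["mtx"]);e=KN+.011*AX
q=M@(V[:3,:3]@e+V[:3,3]);print("knob end",q[:2]/q[2],"dist",q[2])
plan(KN+.08*AX,RK.as_euler("xyz",degrees=True),ang=8)
E
```

```text
[0.44908299 0.30406757 0.23411268] [179.71100712  34.88649636 123.62411038] [ 38.    4.5 104.1 -35.8  77.   14.3]
knob end [312.43934924 217.41687371] dist 0.35753921732576
rows 2.47 shift [  3.4  -3.2 123.6] turn [ 0.0027 -0.0021 -0.0096]
[1.4, -1.3, 50.0, 0.0011, -0.0009, -0.0039]
[2.7, -2.6, 99.9, 0.0022, -0.0017, -0.0078]
[3.4, -3.2, 123.6, 0.0027, -0.0021, -0.0096]
```

View pics/w5.png

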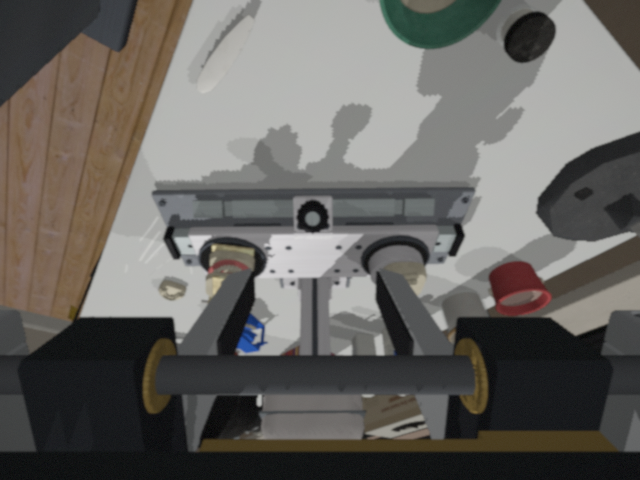

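The knob is at (313,217), 1 px from the prediction. Going in along its axis.

>>> {"fn": "apply_moves", "kwargs": {"series": [[1,-1,30,0,0,-0.005],[2,-1,60,0.002,-0.002,-0.008],[3,-2,90,0.003,-0.002,-0.01],[3,-2,115,0.003,-0.002,-0.01],[3,-2,130,0.003,-0.002,-0.01]]}}

```text
clock: 11.75
ee_pos: [0.4902, 0.2435, 0.1269]
eef_rot: [-180.0, 35.0, 124.1]
force: [0.2, 0.9, 0.5]
finger_gap: 0.681
finger_force: 0.0
```

```bash
python3 - <<'E'
from h import *
s=sense();print(s["ee_pos"],s["eef_rot"],s["qpos"].round(1),s["force"])
plan(KN+.003*AX+.001*BY,RK.as_euler("xyz",degrees=True),ang=8,step=25)
E
```

```text
[0.49017007 0.2435099  0.1269496 ] [-179.99803111   35.00823833  124.10585313] [ 30.3  10.8 109.6 -39.8  63.4  15.8] [0.16916772 0.91144841 0.52586507]
rows 2.78 shift [ 1.1 -0.5 69.5] turn [-0.0005  0.0001 -0.0006]
[0.4, -0.2, 25.0, -0.0002, 0.0001, -0.0002]
[0.8, -0.4, 50.0, -0.0003, 0.0001, -0.0005]
[1.1, -0.5, 69.5, -0.0005, 0.0001, -0.0006]
```

>>> {"fn": "apply_moves", "kwargs": {"series": [[0,0,20,0,0,0],[1,0,40,0,0,0],[1,0,58,0,0,0],[1,0,68,0,0,0],[1,0,69,0,0,0]]}}

```text
clock: 12.25
ee_pos: [0.5108, 0.2115, 0.0694]
eef_rot: [-179.9, 35.0, 124.2]
force: [1.0, 0.3, 0.2]
finger_gap: 0.683
finger_force: 0.0
```

>>> {"fn": "apply_moves", "kwargs": {"series": [[0,0,0,0,0,0],[0,0,0,0,0,0],[0,0,0,0,0,0],[0,0,0,0,0,0],[0,0,0,0,0,0]], "jaw": 15, "grip_force": 40}}

```text
clock: 12.75
ee_pos: [0.5099, 0.2119, 0.0696]
eef_rot: [-179.8, 35.0, 124.3]
force: [-1.8, 1.1, 2.2]
finger_gap: 0.325
finger_force: 40.0
```

Gripped (31 mm). Pulling 11 mm.

>>> {"fn": "apply_moves", "kwargs": {"series": [[0,0,-4,0,0,0],[0,0,-8,0,0,0],[0,0,-11,0,0,0],[0,0,-11,0,0,0],[0,0,-11,0,0,0]]}}

```text
clock: 13.25
ee_pos: [0.5061, 0.216, 0.0773]
eef_rot: [-179.7, 35.0, 124.4]
force: [5.2, -5.2, -6.0]
finger_gap: 0.325
finger_force: 40.0
```

```bash
python3 - <<'E'
from h import *
s=sense();print((s["ee_pos"]-KN)@np.c_[AX,BY,np.cross(BY,-AX)]*1e3,s["force"]@np.c_[AX,BY],s["finger_force"],s["finger_gap"])
E
```

```text
[13.58171653 -0.71104879  1.50555006] [-9.01886311  1.38364112] 39.99726568465121 0.32519271363619506
```

>>> {"fn": "apply_moves", "kwargs": {"series": [[0,0,-1,0,0,0],[0,0,-2,0,0,0],[0,0,-2,0,0,0],[0,0,-2,0,0,0]]}}

```text
clock: 13.65
ee_pos: [0.5053, 0.2167, 0.0787]
eef_rot: [-179.7, 35.0, 124.4]
force: [6.4, -5.5, -7.2]
finger_gap: 0.326
finger_force: 40.0
```

```bash
python3 - <<'E'
from h import *
s=sense();print((s["ee_pos"]-KN)@np.c_[AX,BY,np.cross(BY,-AX)]*1e3,s["force"]@np.c_[AX,BY],s["finger_force"],s["finger_gap"])
plan(s["ee_pos"]-.1*BY,s["eef_rot"],step=10)
E
```

```text
[15.30539451 -0.92976595  1.53900119] [-10.5410292    2.21190371] 39.996962008299306 0.3255095712902199
rows 10.00 shift [   0.4 -100.     0.3] turn [0. 0. 0.]
[0.0, -10.0, 0.0, 0.0, 0.0, 0.0]
[0.1, -20.0, 0.1, 0.0, 0.0, 0.0]
[0.1, -30.0, 0.1, 0.0, 0.0, 0.0]
[0.1, -40.0, 0.1, 0.0, 0.0, 0.0]
[0.2, -50.0, 0.2, 0.0, 0.0, 0.0]
[0.2, -60.0, 0.2, 0.0, 0.0, 0.0]
[0.3, -70.0, 0.2, 0.0, 0.0, 0.0]
[0.3, -80.0, 0.3, 0.0, 0.0, 0.0]
[0.3, -90.0, 0.3, 0.0, 0.0, 0.0]
[0.4, -100.0, 0.3, 0.0, 0.0, 0.0]
```

>>> {"fn": "apply_moves", "kwargs": {"series": [[0,-1,0,0,0,0],[0,-3,0,0,0,0],[0,-6,0,0,0,0],[0,-10,0,0,0,0],[0,-14,0,0,0,0]]}}

```text
clock: 14.15
ee_pos: [0.4938, 0.2089, 0.0788]
eef_rot: [-179.7, 35.0, 124.4]
force: [6.8, -5.8, -8.6]
finger_gap: 0.324
finger_force: 40.0
```

```bash
python3 - <<'E'
from h import *
s=sense();print((s["ee_pos"]-KN)@np.c_[AX,BY,np.cross(BY,-AX)]*1e3,s["force"]@np.c_[AX,BY,BX],s["force"],s["finger_force"])
E
```

```text
[ 15.37863296 -14.90360878   1.44176562] [-11.92975553   2.396224     8.58659107] [ 6.80322572 -5.76086412 -8.55114661] 39.9969620956108
```

Moving freely (2.4 N friction). Continuing.

>>> {"fn": "apply_moves", "kwargs": {"series": [[0,-4,0,0,0,0],[0,-9,0,0,0,0],[0,-14,0,0,0,0],[0,-19,0,0,0,0],[0,-24,0,0,0,0]]}}

```text
clock: 14.65
ee_pos: [0.4739, 0.1954, 0.0789]
eef_rot: [-179.7, 35.0, 124.4]
force: [6.6, -7.1, -8.4]
finger_gap: 0.322
finger_force: 40.0
```

>>> {"fn": "apply_moves", "kwargs": {"series": [[0,-5,0,0,0,0],[0,-10,0,0,0,0],[0,-15,0,0,0,0],[0,-20,0,0,0,0],[0,-25,0,0,0,0]]}}

```text
clock: 15.15
ee_pos: [0.4532, 0.1814, 0.0791]
eef_rot: [-179.7, 35.0, 124.4]
force: [6.3, -6.6, -7.9]
finger_gap: 0.327
finger_force: 40.0
```

>>> {"fn": "apply_moves", "kwargs": {"series": [[0,-5,0,0,0,0],[0,-10,0,0,0,0],[0,-15,0,0,0,0],[0,-20,0,0,0,0],[0,-24,0,0,0,0]]}}

```text
clock: 15.65
ee_pos: [0.4333, 0.1679, 0.0792]
eef_rot: [-179.7, 35.0, 124.4]
force: [6.5, -6.6, -9.2]
finger_gap: 0.327
finger_force: 40.0
```

>>> {"fn": "apply_moves", "kwargs": {"series": [[0,-4,0,0,0,0],[0,-7,0,0,0,0],[0,-10,0,0,0,0],[0,-12,0,0,0,0],[0,-12,0,0,0,0]]}}

```text
clock: 16.15
ee_pos: [0.4231, 0.161, 0.0792]
eef_rot: [-179.7, 35.0, 124.4]
force: [5.5, -6.8, -8.5]
finger_gap: 0.323
finger_force: 40.0
```

```bash
python3 - <<'E'
from h import *
s=sense();print((s["ee_pos"]-KN)@np.c_[AX,BY,np.cross(BY,-AX)]*1e3,s["force"]@np.c_[AX,BY,BX],s["force"],s["finger_force"],s["qpos"].round(1))
E
```

```text
[  15.78087942 -100.20861133    1.26628084] [-11.93032617   0.70179787   8.71831052] [ 5.4749104  -6.82105671 -8.45961228] 39.99685899121687 [ 25.4   2.6 125.  -43.6  55.5  17.6]
```

>>> {"fn": "apply_moves", "kwargs": {"series": [[0,0,3,0,0,0],[0,0,6,0,0,0],[0,0,9,0,0,0],[0,0,12,0,0,0],[0,0,12,0,0,0]]}}

```text
clock: 16.65
ee_pos: [0.4271, 0.1556, 0.0696]
eef_rot: [-179.7, 35.0, 124.4]
force: [1.9, -6.3, -4.5]
finger_gap: 0.323
finger_force: 40.0
```

```bash
python3 - <<'E'
from h import *
s=sense();print((s["ee_pos"]-KN)@np.c_[AX,BY,np.cross(BY,-AX)]*1e3,s["force"]@np.c_[AX,BY,BX],s["force"],s["finger_force"],s["qpos"].round(1))
E
```

```text
[   4.09781778 -100.01016132    1.261461  ] [-7.26739194 -1.97665727  6.21796449] [ 1.85470147 -6.25542475 -4.51798181] 39.99812726047821 [ 24.5   3.8 125.1 -44.4  54.1  18.1]
```

Back to the home height (4.1 mm, as at the first grasp), so the pin is in the notch. Releasing.

>>> {"fn": "apply_moves", "kwargs": {"series": [[0,0,0,0,0,0],[0,0,0,0,0,0],[0,0,0,0,0,0],[0,0,0,0,0,0],[0,0,0,0,0,0]], "jaw": 60}}

```text
clock: 17.15
ee_pos: [0.4279, 0.1567, 0.0704]
eef_rot: [-179.9, 35.0, 124.3]
force: [-1.1, 0.3, 0.1]
finger_gap: 0.637
finger_force: 0.0
```

>>> {"fn": "apply_moves", "kwargs": {"series": [[0,0,-10,0,0,0],[0,0,-30,0,0,0],[0,0,-60,0,0,0],[0,0,-90,0,0,0],[0,0,-120,0,0,0]]}}

```text
clock: 17.65
ee_pos: [0.3885, 0.2143, 0.17]
eef_rot: [-179.9, 35.0, 124.3]
force: [0.2, 0.4, 0.6]
finger_gap: 0.637
finger_force: 0.0
```

>>> {"fn": "apply_moves", "kwargs": {"series": [[0,0,-30,0,0,0],[0,0,-60,0,0,0],[0,0,-80,0,0,0],[0,0,-80,0,0,0],[0,0,-80,0,0,0]]}}

```text
clock: 18.15
ee_pos: [0.3633, 0.2516, 0.2339]
eef_rot: [-179.8, 35.0, 124.4]
force: [0.3, -0.3, -0.4]
finger_gap: 0.64
finger_force: 0.0
```

```bash
python3 - <<'E'
from h import *
import cv2
s=sense();print(s["ee_pos"],s["force"])
V=wview(s);im=get_image("wrist")[:,:,::-1];sc=get_image("scene")[:,:,::-1];tp=get_image("top")[:,:,::-1]
M=np.array(camera_params("wrist")["mtx"]);e=KN+.011*AX-.1*BY
q=M@(V[:3,:3]@e+V[:3,3]);u=(q[:2]/q[2]);print("knob end pred wrist",u,"scene",proj("scene",e),"spacer top pred",proj("scene",B(0,0,.08)))
u=u.astype(int);o=np.zeros((600,800,3),np.uint8)
x,y=max(u[0]-50,0),max(u[1]-75,0);print(x,y)
c=cv2.resize(im[y:y+150,x:x+200],(400,300),interpolation=2);o[:c.shape[0],:c.shape[1]]=c
o[:600,400:]=cv2.resize(sc[220:370,210:310],None,fx=4,fy=4,interpolation=2)
o[300:,:400]=cv2.resize(tp[130:280,180:380],(400,300),interpolation=2)
cv2.imwrite("pics/c6.png",o)
E
```

```text
[0.36329761 0.25162992 0.23390868] [ 0.30916369 -0.28024756 -0.43480381]
knob end pred wrist [313.0125257  220.52159164] scene [[328.5728134  334.98234076]] spacer top pred [[265.833399   285.68695556]]
263 145
```

View pics/c6.png

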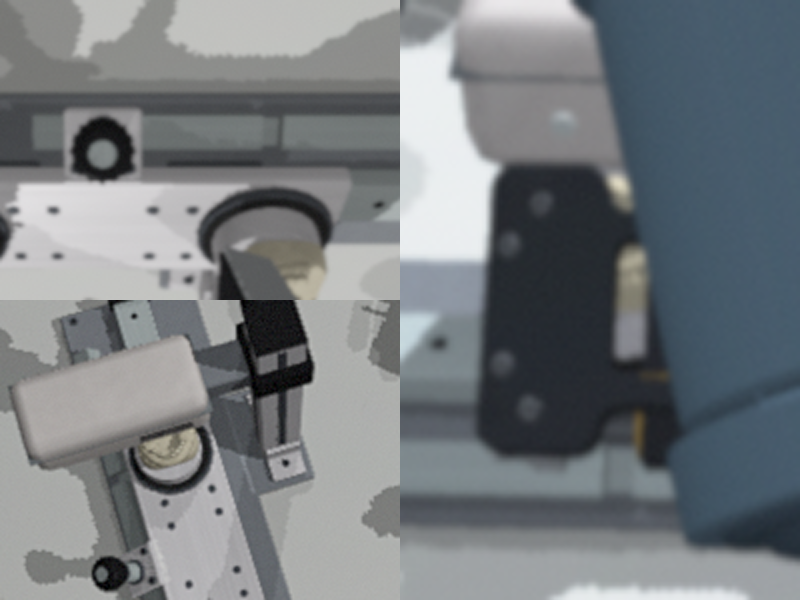

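```bash
python3 - <<'E'
from h import *
import cv2
im=get_image("wrist")[:,:,::-1];tp=get_image("top")[:,:,::-1]
print(proj("top",[B(0,-.2,.1),B(0,0,.08)]))
o=np.zeros((600,800,3),np.uint8)
o[:400,:400]=cv2.resize(tp[160:360,180:380],None,fx=2,fy=2,interpolation=2)
o[:400,400:]=cv2.resize(im[150:350,150:350],None,fx=2,fy=2,interpolation=2)
cv2.imwrite("pics/c7.png",o[:400])
E
```

```text
[[292.70081426 301.92971933]
 [263.466297   203.08016436]]
```

View pics/c7.png

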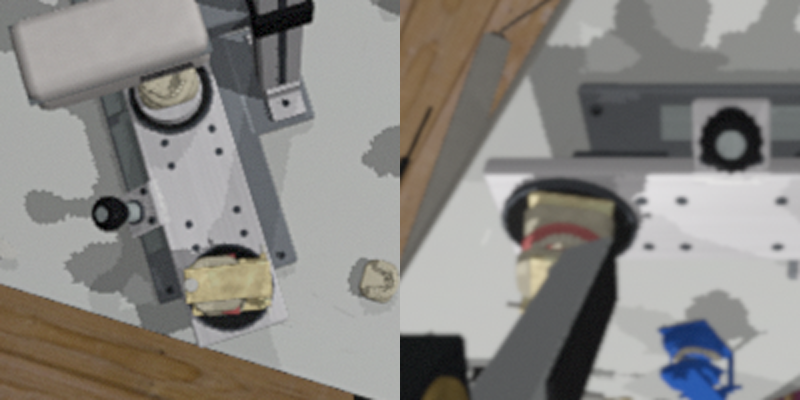

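The jaw model stands upright on the near plate (230,283), the cast is on its spacer under the head (170,90), and the knob is home at (108,213). The gripper is clear, so I am handing in.

```bash
python3 -c "
from bench import *
print(job_done())"
```

```text
the job is handed in; nothing more can be done
None
```

I set the cast centred on its spacer, moved the carriage to the near notch so it stands under the scan head, let the knob spring home, and handed in at about 18 s of the 62 s; no verdict came back, but the last pictures showed everything in place.

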